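# Load a heat-spreader plate into the spring magazine of the plate marker

## Task

Load the loose aluminium plate into the blue spring magazine on its stand, as the new top plate: press it down on the stack against the spring and slide it in under the two dark lips, pocket up, until it is fully home against the back plate, then let go. Do not force it, keep the two plates already loaded in place below it, and leave the copper plate and the other things on the bench alone.

Things in the scene. Friction and masses are not known exactly. Their poses are not given: they have to be found in the camera images.
- plate_center (a point): The plate to load. Heat-spreader plate, bright aluminium, 120 x 60 x 8 mm (x, y, z), about 0.13 kg, the same either way round. Its upper face has a milled pocket 56 (x) x 44 (y) mm in the middle, 4 mm deep, with solid walls and floor. It lies pocket up on the bench. This point is its centre, half-way up (4 mm above its underside).
- stand: Loading stand, fixed to the bench: steel foot 210 x 130 x 10 mm with two rear pillars 160 mm high (x = 86, y = +-34 mm) that carry the blue magazine. Origin: underside (foot x -100 to 110), straight under the middle of the stack; x is the way plates slide in, z up. The magazine is clamped at any height: the stack's top lies 100 to 140 mm above the bench, and this height is not reported: feel or look for it.
- under_lips (a point): Point on the foot, straight under the front of the two dark steel lips, midway between them (x = 34 mm). The lips hold down the stack: undersides level with the stack's top, 6 mm thick, from here back to the back plate (x = 61 mm, stops the plates), each 8 mm over its side of the stack, 48 mm open between them. Their lead-ins rise 7 mm, reaching 8 mm forward of this point.
- under_sill (a point): Point on the foot, straight under the inside of the magazine's front plate (x = -62 mm). That plate ends in a fixed level sill 10.5 mm below the stack's starting top, x -97 to -62, y +-28 mm: a plate pressed down bottoms on it, its top then 2.5 mm below the lips. The well's cheeks (y = +-32 mm) end level with the stack's starting top, flared outward; in front of the lips it is open above.
- follower (a joint): Spring follower under the stack, m, grows as the stack is pressed down: 0 at the start (two loaded plates of the same kind, pocket up, home at x = 0, their top against the lips), 0.008 with one more plate under the lips, about 0.0105 when a third plate bottoms on the sill. Spring 400 N/m; pressing a third plate down to the sill takes about 12 N.
- copper_plate_center (a point): Copper plate of the same size lying on the bench, 0.42 kg: not wanted, leave alone. Its centre.
- walkie: Hand-held radio standing in a charging cup 70 x 60 mm, 215 mm high with its aerial; leave alone. Origin: middle of the underside.
- mug: Blue mug, radius 40, height 95 mm; leave alone. Origin: middle of the underside.
- fist_mic: Black hand microphone, 100 x 70 x 30 mm; leave alone. Origin: middle of the underside.
- parts_tray: Grey divided parts tray, 110 x 80 x 35 mm; leave alone. Origin: middle of the underside.
- multimeter: Yellow multimeter lying flat, 150 x 78 x 47 mm; leave alone. Origin: middle of the underside.
- screwdriver: Red-handled screwdriver, 190 mm long along x, lying on the bench; leave alone.
Things that resemble listed ones, but are neither listed nor needed, are in the scene too. Leave any pink or turquoise look-alike of the part that bears plate_center alone.

How it is judged:
By the outcome, as a careful person would: the job done as asked, in the order asked, and still so for the second after the job is handed in, with the robot touching nothing.
It also fails if it takes over 58 s, if anything falls off the work surface, if the arm or the gripper's body presses on something with over 40 N, if the wrist force passes 120 N, or if a joint passes its speed limit or range.

## Robot

A 6-joint arm with a two-finger parallel gripper is mounted at the origin on the work surface. World frame = base frame: x ahead of the robot, y to its left, z up, the work surface at z = 0. Lengths are in mm, angles in rad, forces in N, time in s.
With the tool pointing down it reaches from about 300 to 750 mm from the base axis. Payload 8.5 kg.
Tool frame: the origin (TCP) lies midway between the tips of the shut fingers; the grasp point (between the pads) lies 19 mm behind it; z points along the fingers, y is the line along which they close (so a half turn about z gives the same grasp; the last joint's range is limited). The gripper opens to 85 mm and grips with 20 to 120 N. Pads are 22 mm wide; open, the fingers measure 114 mm over their backs; the gripper's body (76 mm by 85 mm) begins 54 mm behind the grasp point. The pads swing forward as they close: fully open they stand 13 mm farther back than shut.
Start: joints at [1.128, 0.381, 1.297, -0, 1.464, -0.215], TCP at [124.202, 535.774, 231.322] pointing down, gripper open.
Joint ranges: [-3.11, 3.11], [-0.89, 2.33], [0.22, 2.48], [-1.42, 4.56], [0.17, 2.85], [-2.88, 2.88]. Speed limits (rad/s): [2.39, 2.39, 3.14, 3.14, 3.14, 3.14].

## Interface

Orientations are given as a rotation vector (axis times angle).
In Python, from station import arm gives the robot as it stands. The module is installed in compiled form; this text tells all that it offers.
- The arm moves only by the shell command python3 -m jog 'ROWS' [FORCE]. ROWS is a JSON object of lists of equal length, an entry for each row: "delta_pos": the shift along the tool's x, y, z in cm, a list of three; "delta_rot": the turn, a rotation vector about the tool's x, y, z in rad, a list of three; "jaw": the opening in per cent of the stroke, from 0 (shut) to 100 (fully open). A call has 1 to 8 rows; each row shifts and turns the commanded pose from where the row before left it, along the tool's axes as they then stand; what a row does not reach is not made up. A row lasts 1/10 s, in which the tool goes at most 50 mm and 8.59 degrees, less where a joint would pass 70% of its speed; a pose out of reach is approached as far as the arm can. A call is refused whole if a number of a shift passes 5 or a number of a turn 0.15, either way. A call with a gripper value outside its range is refused whole. The fingers move at their own pace and stop on an object; FORCE is the grip in N (left out, the last holds). Time passes only in rows, so rows that do not move let the fingers close. It gives the time, the measured TCP pose, the force, the opening and the grip force at its end, in the units of the state.
- arm.get_state(): the state, without advancing time (a new reading comes with each control period).
- arm.camera(name): name is "scene" or "top" or "wrist"; returns (picture, depth): 420x560x3 uint8, red, green, blue; 420x560 float32, mm along the optical axis (not along the pixel's ray), 0 where there is no reading.
- arm.get_calibration(name): a dict with "fovy" (degrees; the focal length in pixels is half the picture's height over the tangent of half this angle, whatever the lens; pixels are square), "cx", "cy" (the principal point, pixels), "R" (3x3) and "t" (3): a world point X has camera coordinates R X + t. Camera axes: x right, y down, z forward; pixel columns grow to the right and rows downward; lengths in mm; the calibration is good to about 2 mm. A picture is of the moment at which its call begins: read the wrist's pose just before it. get_calibration takes no time and is no camera call; for the wrist camera it gives the pose at the moment of the call.
- arm.sign_off(): hands the job in; it is judged then, once.
The state is a dict: "time": time; "joint_positions": joint angles; "joint_velocities": joint speeds; "effort": joint torques, N m; "tool_pos": TCP position; "tool_rot": TCP orientation; "force": force on the tool from outside, world axes, zero at the start; "torque": the same for the moment, N m; "width": finger opening in mm; "finger_force": force on a finger pad.
Only numpy, scipy, OpenCV 4.12 (cv2) and the standard library are available. Lean on these libraries where they do the work, as an engineer would, in place of code of your own. Each camera call takes 0.05 s, during which the arm holds its last target. There are 200 camera calls.

## Working session

There is one attempt and no reset: what is moved stays moved. The work goes in short steps, Python scripts to look and compute and a shell command to move; the robot and the scene stay as the last step left them, time stands still between calls to the robot, and variables do not carry over. Pictures are saved under pics/ and viewed, at most 11 in all, crops included, and the job is handed in when it is done.

```bash
mkdir -p pics; cat > h.py <<'E'
from station import arm
import numpy as np, cv2
def snap(n,tag):
    c=arm.get_calibration(n); p,d=arm.camera(n)
    cv2.imwrite(f'pics/{tag}.png',p[:,:,::-1]); np.savez(f'pics/{tag}.npz',d=d,p=p,R=c['R'],t=c['t'],k=[c['fovy'],c['cx'],c['cy']])
def load(tag): return np.load(f'pics/{tag}.npz')
def cloud(z):
    fy,cx,cy=z['k']; d=z['d']; f=d.shape[0]/2/np.tan(np.radians(fy)/2)
    v,u=np.mgrid[:d.shape[0],:d.shape[1]]
    P=np.stack([(u-cx)*d/f,(v-cy)*d/f,d],-1)
    W=(P-z['t'])@z['R']; W[d==0]=np.nan; return W
def at(z,u,v,zz):
    fy,cx,cy=z['k']; f=z['d'].shape[0]/2/np.tan(np.radians(fy)/2)
    r=z['R'].T@np.array([(u-cx)/f,(v-cy)/f,1]); o=-z['R'].T@z['t']
    return o+r*(zz-o[2])/r[2]
E
python3 - <<'E'
from h import *
snap('scene','s1'); snap('top','t1')
a=cv2.imread('pics/s1.png');b=cv2.imread('pics/t1.png')
cv2.imwrite('pics/t1b.png',cv2.resize(b,(800,600))); cv2.imwrite('pics/s1b.png',cv2.resize(a,(800,600)))
print(arm.get_state(), load('t1')['t'],load('t1')['k'])
E
```

```text
{'time': 0.1, 'joint_positions': array([ 1.12769298e+00,  3.81148766e-01,  1.29812261e+00, -3.62667995e-06,
        1.46361270e+00, -2.15312378e-01]), 'joint_velocities': array([-0.00156915, -0.00159541, -0.00116138, -0.00172091, -0.00059351,
        0.00035032]), 'effort': array([ 4.16705880e-03, -4.49217868e+01, -2.31655902e+01, -2.25147660e-04,
        3.69691697e-03,  1.03735755e-05]), 'tool_pos': array([124.10541614, 535.56071244, 230.78373592]), 'tool_rot': array([-3.56992371e-01, -3.12082609e+00,  1.92121027e-03]), 'force': array([-0.02472687, -0.32417717,  0.44230118]), 'torque': array([ 0.0230869 , -0.00467296,  0.01460456]), 'finger_force': 0.0, 'width': 85.28129913251868} [   5.1101229   585.40408608 1144.11197409] [ 51.24429705 279.22744654 204.80393533]
```

View pics/t1b.png

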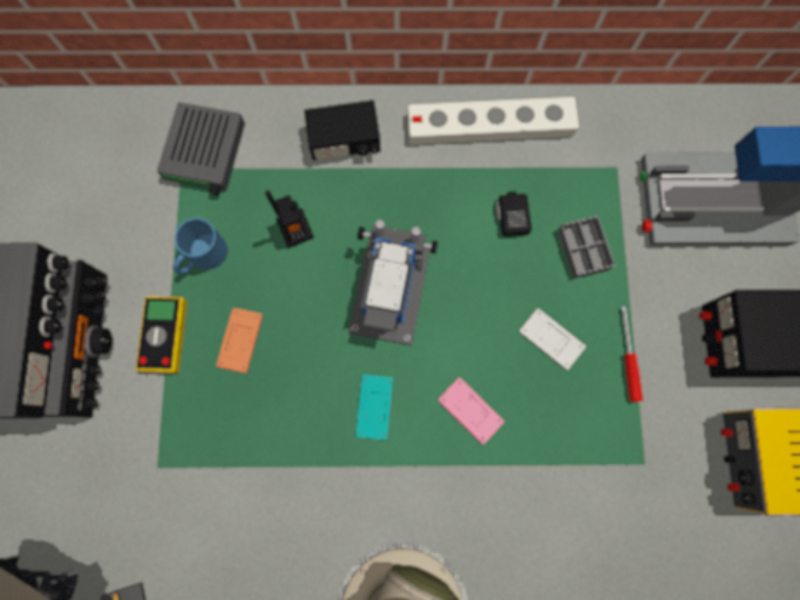

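View pics/s1b.png

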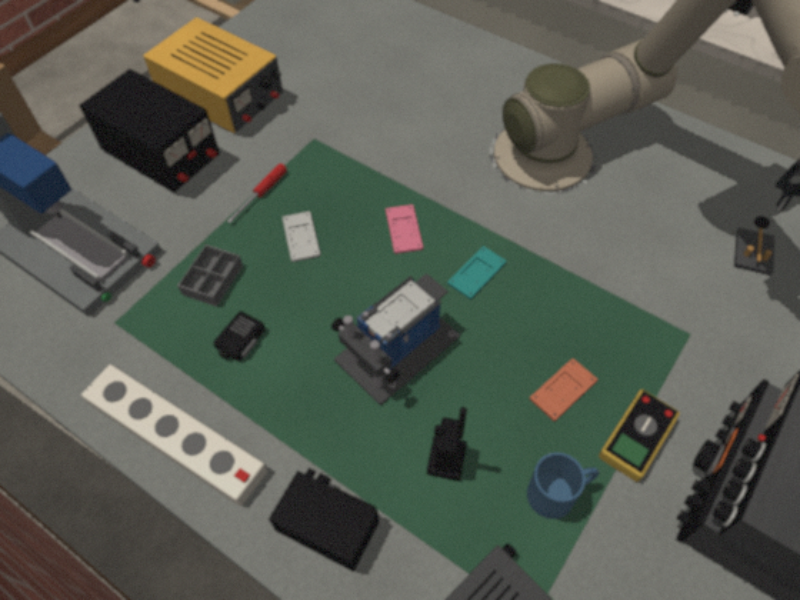

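The top view (800x600) shows the white/aluminium plate at (553,338) and the stand at (390,285). The stand's rear pillars are at the top, so plates slide in along roughly world +x. Turquoise, pink and copper plates are also visible. The gripper is off to the lower left.

```bash
python3 - <<'E'
from h import *
z=load('t1'); W=cloud(z); p=z['p'].astype(int)
def rect(m,zz=None):
    v,u=np.nonzero(m)
    P=W[m][:,:2] if zz is None else np.array([at(z,a,b,zz)[:2] for a,b in zip(u,v)])
    P=P[~np.isnan(P).any(1)]
    return cv2.minAreaRect(P.astype(np.float32)), len(P)
s=p.sum(2); V,U=np.mgrid[:420,:560]
m=(s>480)&(U>355)&(U<415)&(V>212)&(V<262)
print('plate',rect(m,8.),np.nanmedian(W[m][:,2]))
m=(s>480)&(U>250)&(U<295)&(V>165)&(V<222)
print('stack',rect(m),np.nanmedian(W[m][:,2]))
for (u,v) in [(271,190),(266,200),(262,210),(276,180),(265,223),(260,228),(300,235),(150,150)]: print(u,v,W[v,u].round(1))
a=cv2.imread('pics/t1.png'); 
cv2.imwrite('pics/c1.png',np.hstack([cv2.resize(a[150:250,235:310],(450,600),interpolation=cv2.INTER_CUBIC),cv2.resize(a[200:275,355:415],(350,438),interpolation=cv2.INTER_CUBIC)[:].copy() if 0 else cv2.copyMakeBorder(cv2.resize(a[205:270,355:415],(350,379)),0,221,0,0,0)]))
E
```

```text
plate (((504.44146728515625, -305.1018981933594), (121.6319351196289, 61.71522903442383), 49.63182067871094), 907) 5.650545716875564
stack (((604.3013305664062, 21.637773513793945), (62.45585632324219, 121.70228576660156), 78.14985656738281), 968) 131.14676662609523
271 190 [612.1  23.4 126.3]
266 200 [584.1  36.5 129.5]
262 210 [556.6  46.9 132.2]
276 180 [638.7  10.  129.6]
265 223 [523.9  39.3 122.9]
260 228 [530.9  56.7  10.7]
300 235 [511.5 -58.1   1.2]
150 150 [770.8 387.2   6.2]
```

View pics/c1.png

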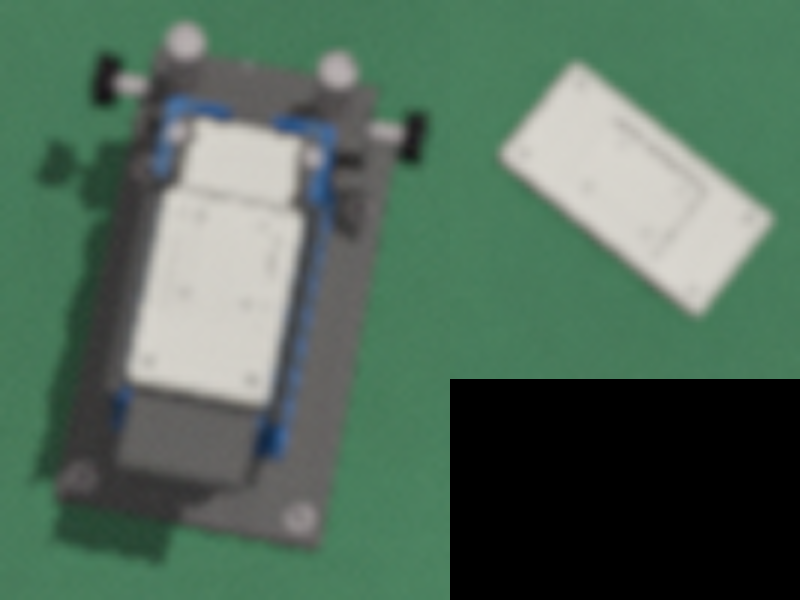

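Two rough fits so far: the plate at about (504,-305) with its long axis at 50°, and the stand axis at about -12° with the stack top at about 130 mm. I'll move over the plate and look from close by.

```bash
python3 -m jog '{"delta_pos":[[0,0,0],[0,0,0],[0,0,0],[0,0,0],[0,0,0],[0,0,0],[0,0,0]],"delta_rot":[[0,0,0.146],[0,0,0.146],[0,0,0.146],[0,0,0.146],[0,0,0.146],[0,0,0.146],[0,0,0.146]],"jaw":[100,100,100,100,100,100,100]}' 30
python3 -m jog '{"delta_pos":[[0,0,0],[0,0,0],[0,0,0],[0,0,0],[0,0,0],[0,0,0],[0,0,0]],"delta_rot":[[0,0,0.146],[0,0,0.146],[0,0,0.146],[0,0,0.146],[0,0,0.146],[0,0,0.146],[0,0,0.146]],"jaw":[100,100,100,100,100,100,100]}'
python3 -m jog '{"delta_pos":[[-1.97,4.17,0],[-1.97,4.17,0],[-1.97,4.17,0],[-1.97,4.17,0],[-1.97,4.17,0],[-1.97,4.17,0],[-1.97,4.17,0]],"delta_rot":[[0,0,0],[0,0,0],[0,0,0],[0,0,0],[0,0,0],[0,0,0],[0,0,0]],"jaw":[100,100,100,100,100,100,100]}'
python3 -m jog '{"delta_pos":[[-1.97,4.17,0],[-1.97,4.17,0],[-1.97,4.17,0],[-1.97,4.17,0],[-1.97,4.17,0],[-1.97,4.17,0],[-1.97,4.17,0]],"delta_rot":[[0,0,0],[0,0,0],[0,0,0],[0,0,0],[0,0,0],[0,0,0],[0,0,0]],"jaw":[100,100,100,100,100,100,100]}'
python3 -m jog '{"delta_pos":[[-1.97,4.17,0],[-1.97,4.17,0],[-1.97,4.17,0],[-1.97,4.17,0],[-1.97,4.17,0],[-1.97,4.17,0],[0,0,0]],"delta_rot":[[0,0,0],[0,0,0],[0,0,0],[0,0,0],[0,0,0],[0,0,0],[0,0,0]],"jaw":[100,100,100,100,100,100,100]}'
python3 - <<'E'
from h import *
s=arm.get_state(); print(s['tool_pos'],s['tool_rot'],s['force'],s['width'])
snap('wrist','w1'); z=load('w1'); print(-z['R'].T@z['t'], z['R'],z['k'])
E
```

```text
time: 0.8
tool_pos: [124.1, 535.6, 230.9]
tool_rot: [1.846, 2.542, -0.001]
force: [0.5, 0.3, -0.2]
width: 85.5
finger_force: 0.0
time: 1.5
tool_pos: [124.1, 535.6, 231.0]
tool_rot: [2.853, 1.315, -0.001]
force: [0.0, 0.3, -0.4]
width: 85.5
finger_force: 0.0
time: 2.2
tool_pos: [258.4, 240.5, 231.2]
tool_rot: [2.849, 1.324, 0.0]
force: [0.2, 0.3, -0.6]
width: 85.7
finger_force: 0.0
time: 2.9
tool_pos: [392.7, -53.5, 231.3]
tool_rot: [-2.849, -1.322, -0.0]
force: [0.3, 0.3, -0.4]
width: 85.4
finger_force: 0.0
time: 3.6
tool_pos: [508.2, -307.6, 229.3]
tool_rot: [-2.851, -1.318, 0.002]
force: [-0.3, 0.5, -1.2]
width: 85.6
finger_force: 0.0
[ 508.23555319 -307.59878205  229.2946268 ] [-2.85070404e+00 -1.31844468e+00  1.50154800e-03] [-0.26438377  0.45430695 -1.18779918] 85.59061374837995
[ 560.08728165 -248.27824723  371.48672859] [[ 7.62473538e-01 -6.47019395e-01 -7.99822470e-05]
 [-6.15975457e-01 -7.25927940e-01  3.05945848e-01]
 [-1.98010959e-01 -2.33226346e-01 -9.52048912e-01]] [ 60.90373008 274.07922216 203.60081917]
```

View pics/w1.png

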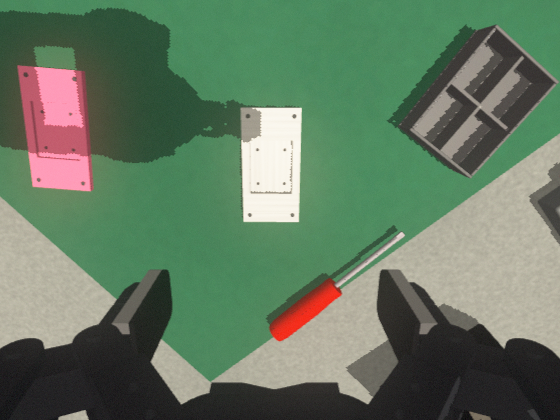

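The plate is upright in the wrist picture, corners at about (246,107), (301,108), (299,222) and (243,221). The fingers are at the lower left and right.

```bash
python3 - <<'E'
from h import *
z=load('w1');W=cloud(z);p=z['p'].astype(int)
C=[at(z,u,v,8.) for u,v in [(246,107),(301,108),(299,222),(243,221)]]
for c in C: print(c.round(1))
print('ctr',np.mean(C,0))
V,U=np.mgrid[:420,:560]
m=((p.min(2)>150))&(U>225)&(U<320)&(V>95)&(V<235)
v,u=np.nonzero(m); P=np.array([at(z,a,b,8.)[:2] for a,b in zip(u,v)]); print(cv2.minAreaRect(P.astype(np.float32)),np.nanmedian(W[m][:,2]))
m=W[:,:,2]>4.5
m&=(U>225)&(U<320)&(V>95)&(V<235); print(cv2.minAreaRect(W[m][:,:2].astype(np.float32)),m.sum())
Rt=cv2.Rodrigues(arm.get_state()['tool_rot'])[0]; print(Rt.round(3))
print('delta tool cm',Rt.T@(np.r_[np.mean(C,0)[:2],0]-np.r_[arm.get_state()['tool_pos'][:2],0])/10)
E
```

```text
[ 528.  -243.4    8. ]
[ 568.6 -279.1    8. ]
[ 491.5 -370.9    8. ]
[ 445.9 -330.6    8. ]
ctr [ 508.52376934 -305.99153396    8.        ]
((507.44378662109375, -305.0078430175781), (118.8149185180664, 60.66071701049805), 49.551082611083984) 6.875257600239
((507.5062255859375, -305.32586669921875), (120.6548843383789, 60.08095169067383), 49.6162223815918) 4589
[[ 0.647  0.763 -0.002]
 [ 0.763 -0.647  0.001]
 [ 0.    -0.002 -1.   ]]
delta tool cm [-0.00568897  0.13416933 -0.00029349]
```

```bash
python3 -m jog '{"delta_pos":[[0,-0.05,4],[0,0,4.5],[0,0,4.5],[0,0,4.5],[0,0,3],[0,0,1.5],[0,0,1.2],[0,0,0]],"delta_rot":[[0,0,0],[0,0,0],[0,0,0],[0,0,0],[0,0,0],[0,0,0],[0,0,0],[0,0,0]],"jaw":[100,100,100,100,100,100,100,100]}'
python3 -m jog '{"delta_pos":[[0,0,0],[0,0,0],[0,0,0],[0,0,0],[0,0,0]],"delta_rot":[[0,0,0],[0,0,0],[0,0,0],[0,0,0],[0,0,0]],"jaw":[55,55,55,55,55]}' 40
```

```text
time: 4.45
tool_pos: [506.5, -301.8, -1.5]
tool_rot: [-2.847, -1.323, 0.001]
force: [-0.2, -0.2, -0.1]
width: 85.5
finger_force: 0.0
time: 4.95
tool_pos: [507.5, -303.1, 1.1]
tool_rot: [2.847, 1.323, 0.002]
force: [-2.2, 2.9, 7.9]
width: 57.9
finger_force: 41.1
```

```bash
python3 -m jog '{"delta_pos":[[0,0,0],[0,0,0],[0,0,-0.5],[0,0,0],[0,0,0],[0,0,0],[0,0,0],[0,0,0]],"delta_rot":[[0,0,0],[0,0,0],[0,0,0],[0,0,0],[0,0,0],[0,0,0],[0,0,0],[0,0,0]],"jaw":[85,85,85,55,55,55,55,55]}' 40
python3 -m jog '{"delta_pos":[[0,0,-1],[0,0,-4],[0,0,-4.5],[0,0,-4.5],[0,0,-4.5],[0,0,-4.5],[0,0,0]],"delta_rot":[[0,0,0],[0,0,0],[0,0,0],[0,0,0],[0,0,0],[0,0,0],[0,0,0]],"jaw":[55,55,55,55,55,55,55]}'
python3 - <<'E'
from h import *
s=arm.get_state(); print(s['tool_pos'],s['tool_rot'],s['force'],s['width'],s['finger_force'])
snap('wrist','w2')
E
```

```text
time: 5.75
tool_pos: [507.5, -303.3, 5.5]
tool_rot: [2.848, 1.323, 0.001]
force: [-1.2, 1.3, 9.7]
width: 46.9
finger_force: 4.9
time: 6.45
tool_pos: [508.4, -304.0, 241.3]
tool_rot: [2.839, 1.319, 0.007]
force: [0.7, 0.3, -0.9]
width: 47.1
finger_force: 0.0
[ 508.41223884 -303.98772685  241.29075633] [2.83879899 1.31919306 0.0074014 ] [ 0.67252885  0.25440983 -0.88044281] 47.11188060322788 0.0
```

View pics/w2.png

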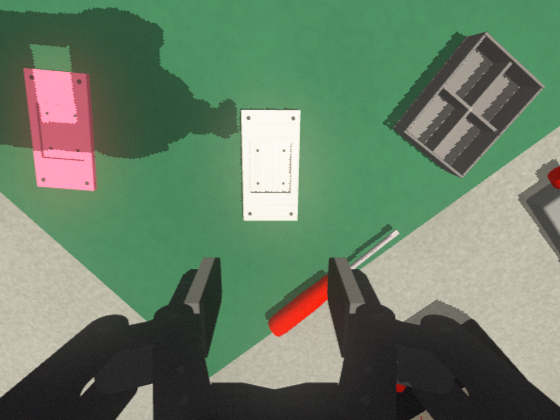

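The second grip slipped off: the plate is still on the bench at (270,165) and the fingers are empty. I need to grip lower, at about TCP z = -5.

```bash
python3 -m jog '{"delta_pos":[[0,0,4],[0,0,4.5],[0,0,4.5],[0,0,4.5],[0,0,4],[0,0,2],[0,0,1],[0,0,0]],"delta_rot":[[0,0,0],[0,0,0],[0,0,0],[0,0,0],[0,0,0],[0,0,0],[0,0,0],[0,0,0]],"jaw":[90,90,90,90,90,90,90,90]}'
python3 -m jog '{"delta_pos":[[0,0,0],[0,0,0],[0,0,0]],"delta_rot":[[0,0,0],[0,0,0],[0,0,0]],"jaw":[72,72,72]}' 40
python3 - <<'E'
from h import *
s=arm.get_state(); print(s['tool_pos'],s['tool_rot'],s['force'],s['width'],s['finger_force'])
E
```

```text
time: 7.3
tool_pos: [505.8, -301.7, -9.9]
tool_rot: [-2.846, -1.323, 0.002]
force: [-8.6, 6.4, 15.5]
width: 76.9
finger_force: 7.6
time: 7.6
tool_pos: [507.8, -303.5, -5.7]
tool_rot: [2.845, 1.322, 0.002]
force: [-7.5, 6.7, 46.4]
width: 61.8
finger_force: 23.4
[ 507.79137801 -303.54060962   -5.67721919] [2.84496599e+00 1.32239022e+00 2.35450007e-03] [-7.50319894  6.71030394 46.42319427] 61.76429790176239 23.395255388968508
```

```bash
python3 -m jog '{"delta_pos":[[0,0,-0.4],[0,0,0],[0,0,0],[0,0,0],[0,0,0],[0,0,0]],"delta_rot":[[0,0,0],[0,0,0],[0,0,0],[0,0,0],[0,0,0],[0,0,0]],"jaw":[72,68,60,60,60,60]}' 50
```

```text
time: 8.2
tool_pos: [507.2, -303.0, -4.5]
tool_rot: [2.848, 1.323, 0.001]
force: [-5.1, 3.9, 24.4]
width: 58.5
finger_force: 48.3
```

```bash
python3 -m jog '{"delta_pos":[[0,0,-0.5],[0,0,-1],[0,0,-3],[0,0,-4.5],[0,0,-4.5],[0,0,-4.5],[0,0,-4.5],[0,0,0]],"delta_rot":[[0,0,0],[0,0,0],[0,0,0],[0,0,0],[0,0,0],[0,0,0],[0,0,0],[0,0,0]],"jaw":[60,60,60,60,60,60,60,60]}'
python3 - <<'E'
from h import *
s=arm.get_state(); print(s['tool_pos'],s['tool_rot'],s['force'],s['width'],s['finger_force'])
snap('wrist','w3'); 
z=load('t1');W=cloud(z)
E
```

```text
time: 9.0
tool_pos: [508.4, -304.0, 224.7]
tool_rot: [2.84, 1.32, 0.007]
force: [0.2, -0.2, -1.0]
width: 58.7
finger_force: 54.6
[ 508.39745718 -303.99948119  224.68664888] [2.83976632 1.31959966 0.00670023] [ 0.221443   -0.22621567 -0.97937991] 58.67457191016316 54.61508721113205
```

View pics/w3.png

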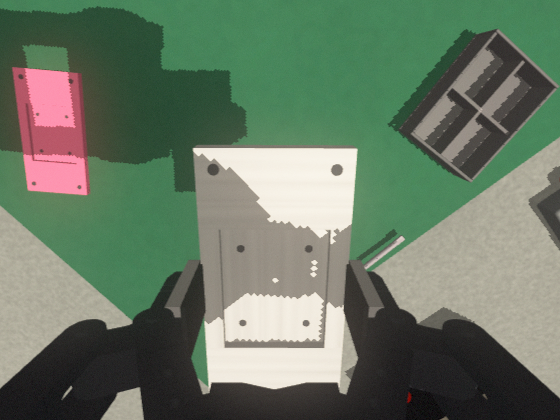

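The plate is held between the pads, its front edge running from (194,149) to (357,148). Moving to the front of the stand.

```bash
python3 -m jog '{"delta_pos":[[0,0,0],[0,0,0],[0,0,0],[0,0,0],[0,0,0],[0,0,0],[0,0,0],[0,0,0]],"delta_rot":[[0,0,0.134],[0,0,0.134],[0,0,0.134],[0,0,0.134],[0,0,0.134],[0,0,0.134],[0,0,0.134],[0,0,0.134]],"jaw":[60,60,60,60,60,60,60,60]}'
python3 -m jog '{"delta_pos":[[-1.54,-4.22,0],[-1.54,-4.22,0],[-1.54,-4.22,0],[-1.54,-4.22,0],[-1.54,-4.22,0],[-1.54,-4.22,0],[-1.54,-4.22,0],[-1.54,-4.22,0]],"delta_rot":[[0,0,0],[0,0,0],[0,0,0],[0,0,0],[0,0,0],[0,0,0],[0,0,0],[0,0,0]],"jaw":[60,60,60,60,60,60,60,60]}'
python3 -m jog '{"delta_pos":[[0,0,0],[0,0,0]],"delta_rot":[[0,0,0],[0,0,0]],"jaw":[60,60]}'
python3 - <<'E'
from h import *
s=arm.get_state(); Rt=cv2.Rodrigues(s['tool_rot'])[0]; print(s['tool_pos'],Rt.round(4))
snap('wrist','w4')
a=cv2.imread('pics/w4.png'); cv2.imwrite('pics/w4b.png',cv2.resize(a,(800,600),interpolation=cv2.INTER_CUBIC))
z=load('w4');W=cloud(z);
# held plate in tool frame
T=(W-s['tool_pos'])@Rt; np.save('pics/T4.npy',T)
m=(abs(T[...,1])<34)&(abs(T[...,0])<75)&(T[...,2]>-14)&(T[...,2]<4)
q=T[m][:,:2]; 
for yy in (-20,0,20): 
    r=q[abs(q[:,1]-yy)<2]; print('front x at y',yy,r[:,0].max())
for xx in (30,40,50): 
    r=q[abs(q[:,0]-xx)<2]; print('y range at x',xx,r[:,1].min(),r[:,1].max())
r=T[m&(T[...,0]>35)&(T[...,0]<55)]; print('top z',np.median(r[:,2]), np.polyfit(r[:,0],r[:,2],1))
E
```

```text
time: 9.85
tool_pos: [506.5, -302.4, 216.3]
tool_rot: [-3.122, 0.326, 0.005]
force: [-1.0, 0.2, -0.8]
width: 58.3
finger_force: 54.6
time: 10.65
tool_pos: [452.7, 54.3, 216.9]
tool_rot: [-3.125, 0.318, 0.005]
force: [1.2, -1.0, -1.4]
width: 58.3
finger_force: 54.6
time: 10.85
tool_pos: [453.4, 53.3, 217.2]
tool_rot: [3.126, -0.314, -0.004]
force: [0.1, -0.7, -0.3]
width: 58.3
finger_force: 54.6
[453.41387363  53.25153917 217.22486652] [[ 9.801e-01 -1.987e-01 -2.500e-03]
 [-1.987e-01 -9.801e-01  1.000e-04]
 [-2.500e-03  4.000e-04 -1.000e+00]]
front x at y -20 59.42381289873318
front x at y 0 59.348882635991096
front x at y 20 59.272387401985576
y range at x 30 -29.55418856126026 30.559752910424077
y range at x 40 -29.560353285304974 30.7984901049173
y range at x 50 -29.394480726715194 30.753920872415137
top z -11.841690213619493 [-4.72073458e-03 -1.16334172e+01]
```

View pics/w4b.png

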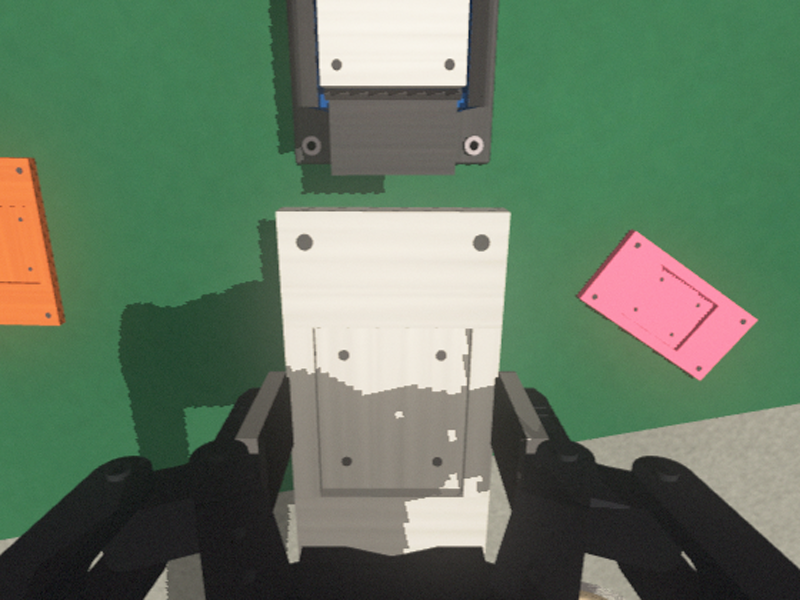

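The stack's front edge is at about row 87, columns 318–468, with the sill in front of it down to row 173. The held plate is centred and straight.

```bash
python3 - <<'E'
from h import *
z=load('w4');W=cloud(z);p=z['p'].astype(int); T=np.load('pics/T4.npy')
V,U=np.mgrid[:420,:560]
box=(V<75)&(U>200)&(U<350)
m=box&(p.min(2)>150)&(W[...,2]>90)
print('stack z',np.median(W[m][:,2]),m.sum())
zz=np.median(W[m][:,2])
q=T[m]
e=[]
for yy in np.arange(-24,25,4):
    r=q[abs(q[:,1]-yy)<1.2]
    if len(r): e.append((yy,r[:,0].min()))
e=np.array(e); print(e.round(1).tolist(), np.polyfit(e[:,0],e[:,1],1))
l=[]
for xx in np.arange(q[:,0].min()+6,q[:,0].max(),4):
    r=q[abs(q[:,0]-xx)<1.2]; l.append((xx,r[:,1].min(),r[:,1].max()))
l=np.array(l); print(l.round(1).tolist(), np.polyfit(l[:,0],l[:,1],1),np.polyfit(l[:,0],l[:,2],1))
s=(V>77)&(V<115)&(U>235)&(U<312)&(W[...,2]>80)
print('sill z',np.median(W[s][:,2]),'x',T[s][:,0].min(),T[s][:,0].max(),'y',np.percentile(T[s][:,1],[1,99]))
f=W[...,2]; foot=(abs(f-10)<3)&(V<120); print('foot',foot.sum(), T[foot][:,0].min(),np.percentile(T[foot][:,1],[0.5,99.5]))
E
```

```text
stack z 133.05857540393356 6186
[[-24.0, 96.3], [-20.0, 96.3], [-16.0, 96.2], [-12.0, 96.2], [-8.0, 96.3], [-4.0, 96.3], [0.0, 96.2], [4.0, 96.3], [8.0, 96.3], [12.0, 96.3], [16.0, 96.3], [20.0, 96.3], [24.0, 96.3]] [1.48763221e-03 9.62837723e+01]
[[102.2, -29.1, 30.6], [106.2, -31.4, 30.4], [110.2, -31.4, 30.6], [114.2, -29.2, 30.6], [118.2, -31.4, 30.4], [122.2, -31.3, 30.6], [126.2, -31.2, 30.6]] [ -0.05618475 -24.30304451] [2.53223194e-03 3.02762305e+01]
sill z 122.37932074977742 x 64.09154653658105 86.16009545826411 y [-23.78588811  23.48433488]
foot 2394 51.89353183724176 [-261.18888043   65.59591134]
```

```bash
python3 -m jog '{"delta_pos":[[2.9,0,0],[3,0,0],[3,0,0],[2.9,0,0],[0,0,2.5],[0,0,2.5],[0,0,2],[0,0,1]],"delta_rot":[[0,0,0],[0,0,0],[0,0,0],[0,0,0],[0,0,0],[0,0,0],[0,0,0],[0,0,0]],"jaw":[60,60,60,60,60,60,60,60]}'
python3 -m jog '{"delta_pos":[[0,0,0],[0,0,0]],"delta_rot":[[0,0,0],[0,0,0]],"jaw":[60,60]}'
python3 - <<'E'
from h import *
s=arm.get_state(); Rt=cv2.Rodrigues(s['tool_rot'])[0]; print(s['tool_pos'],Rt.round(4), 'moved',Rt.T@(s['tool_pos']-[453.41,53.25,217.22]))
snap('wrist','w5')
a=cv2.imread('pics/w5.png'); cv2.imwrite('pics/w5b.png',cv2.resize(a,(800,600),interpolation=cv2.INTER_CUBIC))
z=load('w5');W=cloud(z);T=(W-s['tool_pos'])@Rt; np.save('pics/T5.npy',T)
E
```

```text
time: 11.7
tool_pos: [569.0, 27.3, 135.8]
tool_rot: [-3.125, 0.321, 0.006]
force: [0.2, -0.3, -1.1]
width: 58.2
finger_force: 54.6
time: 11.9
tool_pos: [570.2, 28.1, 138.9]
tool_rot: [3.125, -0.319, 0.001]
force: [-0.1, 0.2, -1.0]
width: 58.3
finger_force: 54.6
[570.19658199  28.13465102 138.91984529] [[ 9.794e-01 -2.018e-01  9.000e-04]
 [-2.018e-01 -9.794e-01 -2.000e-04]
 [ 9.000e-04 -0.000e+00 -1.000e+00]] moved [119.38288131   1.03824278  78.40567846]
```

View pics/w5b.png

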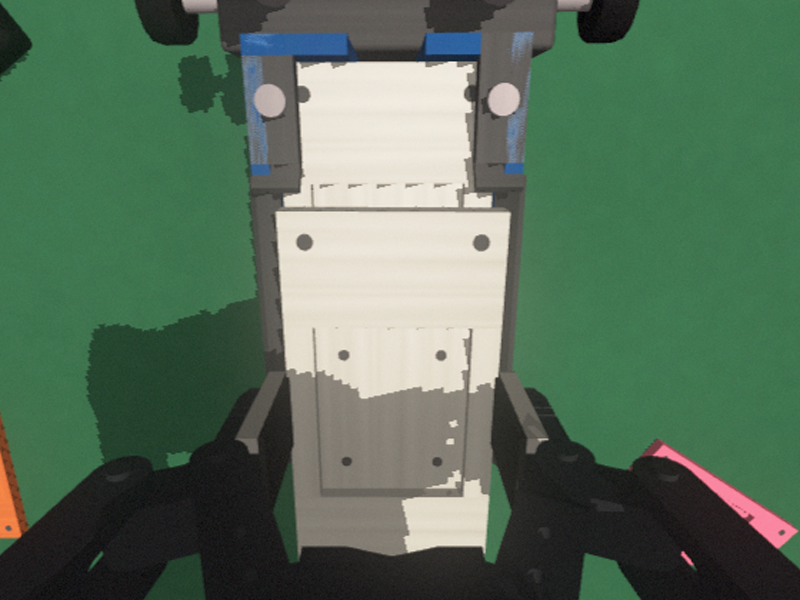

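The plate hovers over the stack just short of the lips, which start at row 188. The lips' inner edges are at columns 300 and 476.

```bash
python3 - <<'E'
from h import *
z=load('w5');W=cloud(z);T=np.load('pics/T5.npy'); p=z['p'].astype(int)
for (u,v) in [(200,90),(200,110),(200,125),(195,131),(340,90),(345,110),(345,125),(345,131),(270,60),(270,100),(270,138),(270,160)]: print((u,v),T[v,u].round(1),'z',W[v,u,2].round(1))
for v in (85,100,115,125):
    r=p[v].min(1); w=np.nonzero((r>120)&(np.arange(560)>195)&(np.arange(560)<345))[0]; print(v,T[v,w[0]].round(1),T[v,w[-1]].round(1))
m=(abs(T[...,1])<34)&(abs(T[...,0])<75)&(T[...,2]>-14)&(T[...,2]<0); q=T[m]; r=q[abs(q[:,0]-45)<3]; print('plate y',r[:,1].min(),r[:,1].max(),'front',q[:,0].max())
E
```

```text
(200, 90) [ 79.1 -27.9   0.3] z 138.7
(200, 110) [ 71.8 -28.3   0. ] z 139.0
(200, 125) [ 66.2 -28.4  -1.2] z 140.2
(195, 131) [ 64.1 -30.2  -2.7] z 141.7
(340, 90) [79.1 25.2 -0.2] z 139.2
(345, 110) [71.8 27.4 -0.9] z 139.9
(345, 125) [66.2 27.7 -1.2] z 140.2
(345, 131) [64.  27.7 -1.7] z 140.7
(270, 60) [90.1 -1.3  4.9] z 134.1
(270, 100) [75.3 -1.4  5.6] z 133.4
(270, 138) [59.8 -1.5  9.5] z 129.4
(270, 160) [ 54.4  -1.3 -10.9] z 149.9
85 [ 81.  -24.9   5.3] [81.  22.5  7.9]
100 [ 75.3 -25.    6.7] [75.3 22.3  6.9]
115 [ 69.6 -24.9   4.1] [69.6 22.3  5.4]
125 [ 66.1 -24.7  -0.4] [65.6 23.   5.8]
plate y -29.666062507632198 30.83265622384133 front 74.80646168251577
```

```bash
python3 -m jog '{"delta_pos":[[0,-0.15,0.2],[0,0,0.3],[0,0,0.3],[0,0,0],[0,0,0]],"delta_rot":[[0,0,0],[0,0,0],[0,0,0],[0,0,0],[0,0,0]],"jaw":[60,60,60,60,60]}'
python3 -m jog '{"delta_pos":[[0,0,0.1],[0,0,0]],"delta_rot":[[0,0,0],[0,0,0]],"jaw":[60,60]}'
```

```text
time: 12.45
tool_pos: [570.0, 30.3, 130.3]
tool_rot: [3.126, -0.317, -0.0]
force: [-0.5, -0.4, -1.1]
width: 57.9
finger_force: 54.6
time: 12.65
tool_pos: [570.0, 30.3, 129.3]
tool_rot: [3.126, -0.317, -0.0]
force: [0.6, 0.5, -0.8]
width: 58.2
finger_force: 54.6
```

```bash
python3 -m jog '{"delta_pos":[[0,0,0.1],[0,0,0]],"delta_rot":[[0,0,0],[0,0,0]],"jaw":[60,60]}'
python3 -m jog '{"delta_pos":[[0,0,0.1],[0,0,0]],"delta_rot":[[0,0,0],[0,0,0]],"jaw":[60,60]}'
```

```text
time: 12.85
tool_pos: [570.1, 30.3, 129.0]
tool_rot: [3.125, -0.317, 0.001]
force: [-2.6, -0.2, 4.3]
width: 58.8
finger_force: 55.2
time: 13.05
tool_pos: [570.1, 30.3, 128.3]
tool_rot: [3.125, -0.317, 0.001]
force: [-2.8, 0.7, 8.0]
width: 58.3
finger_force: 55.5
```

```bash
python3 -m jog '{"delta_pos":[[0,0,-0.1],[0,0,0],[0,0,0],[0,0,-1],[0,0,-2],[0,0,-3],[0,0,0]],"delta_rot":[[0,0,0],[0,0,0],[0,0,0],[0,0,0],[0,0,0],[0,0,0],[0,0,0]],"jaw":[70,78,85,90,90,90,90]}'
python3 -m jog '{"delta_pos":[[0,0,0],[0,0,0],[0,0,0],[0,0,0],[0,0,0],[0,0,0],[0,0,0]],"delta_rot":[[0,0,0],[0,0,0],[0,0,0],[0,0,0],[0,0,0],[0,0,0],[0,0,0]],"jaw":[0,0,0,0,0,0,0]}'
python3 - <<'E'
from h import *
s=arm.get_state(); Rt=cv2.Rodrigues(s['tool_rot'])[0]; print(s['tool_pos'],s['force'],s['width'])
snap('wrist','w6')
a=cv2.imread('pics/w6.png'); cv2.imwrite('pics/w6b.png',cv2.resize(a,(800,600),interpolation=cv2.INTER_CUBIC))
z=load('w6');W=cloud(z);T=(W-s['tool_pos'])@Rt; np.save('pics/T6.npy',T)
E
```

```text
time: 13.75
tool_pos: [571.7, 30.1, 192.7]
tool_rot: [3.125, -0.317, 0.012]
force: [1.0, 0.7, -0.2]
width: 77.0
finger_force: 0.0
time: 14.45
tool_pos: [570.0, 30.3, 188.2]
tool_rot: [3.126, -0.317, -0.0]
force: [-0.0, -0.9, -0.4]
width: -0.0
finger_force: 0.0
[570.02806241  30.30452188 188.24189   ] [-0.01147719 -0.89245397 -0.35850835] -0.020842039309080265
```

View pics/w6b.png

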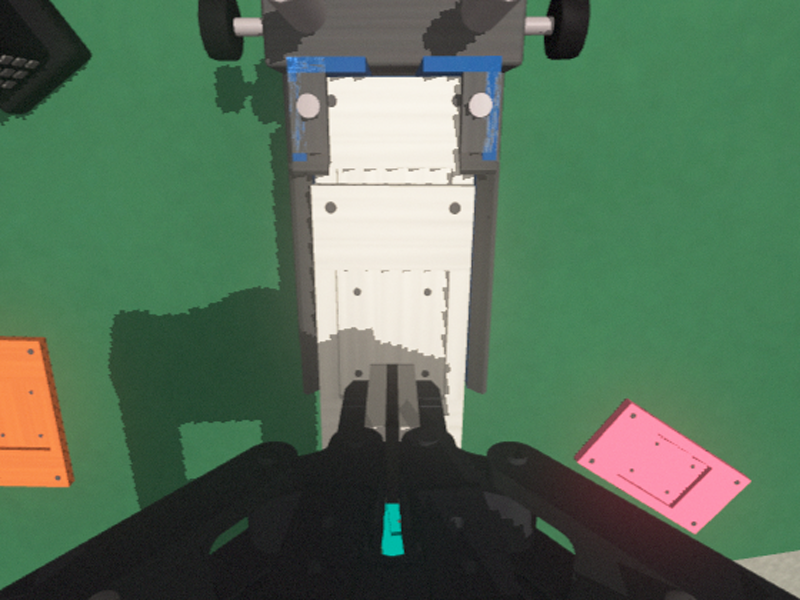

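The plate lies straight on the stack, columns 312–475, just short of the lips. The gap between the lips is centred at 394. Next, the closed fingers go into the pocket near its front wall.

```bash
python3 -m jog '{"delta_pos":[[1.3,0,0],[0,0,2],[0,0,1.5],[0,0,1],[0,0,0.2],[0,0,0],[0,0,0]],"delta_rot":[[0,0,0],[0,0,0],[0,0,0],[0,0,0],[0,0,0],[0,0,0],[0,0,0]],"jaw":[0,0,0,0,0,0,0]}'
python3 -m jog '{"delta_pos":[[0,0,0.3],[0,0,0.2],[0,0,0]],"delta_rot":[[0,0,0],[0,0,0],[0,0,0]],"jaw":[0,0,0]}'
python3 -m jog '{"delta_pos":[[0,0,0.2],[0,0,0],[0,0,0]],"delta_rot":[[0,0,0],[0,0,0],[0,0,0]],"jaw":[0,0,0]}'
```

```text
time: 15.2
tool_pos: [583.1, 27.7, 142.1]
tool_rot: [3.125, -0.317, 0.002]
force: [0.0, -0.3, 0.2]
width: -0.3
finger_force: 0.0
time: 15.5
tool_pos: [583.0, 27.7, 137.0]
tool_rot: [3.126, -0.317, 0.002]
force: [-2.6, 0.0, 7.5]
width: 0.1
finger_force: 3.7
time: 15.8
tool_pos: [583.0, 27.7, 135.5]
tool_rot: [3.125, -0.317, 0.002]
force: [-2.4, -0.1, 8.0]
width: -0.2
finger_force: 4.1
```

```bash
python3 -m jog '{"delta_pos":[[0,0,0.2],[0,0,0.2],[0,0,0.2],[0,0,0]],"delta_rot":[[0,0,0],[0,0,0],[0,0,0],[0,0,0]],"jaw":[0,0,0,0]}'
python3 -m jog '{"delta_pos":[[0,0,0.1],[0,0,0.1],[0,0,0]],"delta_rot":[[0,0,0],[0,0,0],[0,0,0]],"jaw":[0,0,0]}'
python3 -m jog '{"delta_pos":[[0,0,0.1],[0,0,0]],"delta_rot":[[0,0,0],[0,0,0]],"jaw":[0,0]}'
python3 -m jog '{"delta_pos":[[0,0,0.1],[0,0,0]],"delta_rot":[[0,0,0],[0,0,0]],"jaw":[0,0]}'
```

```text
time: 16.2
tool_pos: [583.0, 27.7, 129.6]
tool_rot: [3.125, -0.317, 0.003]
force: [-3.8, -0.1, 10.9]
width: 0.1
finger_force: 5.2
time: 16.5
tool_pos: [583.0, 27.7, 127.8]
tool_rot: [3.125, -0.317, 0.003]
force: [-2.8, -0.6, 11.4]
width: 0.1
finger_force: 5.6
time: 16.7
tool_pos: [583.0, 27.7, 126.9]
tool_rot: [3.125, -0.317, 0.003]
force: [-4.1, -0.4, 13.0]
width: 0.0
finger_force: 5.8
time: 16.9
tool_pos: [583.0, 27.7, 126.8]
tool_rot: [3.125, -0.317, 0.004]
force: [-6.4, 1.0, 17.3]
width: -0.1
finger_force: 8.7
```

```bash
python3 -m jog '{"delta_pos":[[0.3,0,-0.05],[0.3,0,0],[0.3,0,0],[0.3,0,0],[0,0,0]],"delta_rot":[[0,0,0],[0,0,0],[0,0,0],[0,0,0],[0,0,0]],"jaw":[0,0,0,0,0]}'
python3 -m jog '{"delta_pos":[[0.3,0,0],[0.3,0,0],[0.3,0,0],[0,0,0]],"delta_rot":[[0,0,0],[0,0,0],[0,0,0],[0,0,0]],"jaw":[0,0,0,0]}'
```

```text
time: 17.4
tool_pos: [593.6, 25.8, 126.7]
tool_rot: [-3.125, 0.316, 0.002]
force: [-10.2, 2.7, 16.5]
width: 0.1
finger_force: 8.4
time: 17.8
tool_pos: [602.5, 24.0, 126.7]
tool_rot: [-3.125, 0.317, 0.001]
force: [-9.6, 1.9, 15.8]
width: 0.2
finger_force: 8.0
```

```bash
python3 -m jog '{"delta_pos":[[0.3,0,0],[0.3,0,0],[0.3,0,0],[0.3,0,0],[0,0,0]],"delta_rot":[[0,0,0],[0,0,0],[0,0,0],[0,0,0],[0,0,0]],"jaw":[0,0,0,0,0]}'
python3 -m jog '{"delta_pos":[[0.2,0,0],[0.2,0,0],[0,0,0]],"delta_rot":[[0,0,0],[0,0,0],[0,0,0]],"jaw":[0,0,0]}'
python3 - <<'E'
from h import *
snap('wrist','w7')
a=cv2.imread('pics/w7.png'); cv2.imwrite('pics/w7b.png',cv2.resize(a,(800,600),interpolation=cv2.INTER_CUBIC))
E
```

```text
time: 18.3
tool_pos: [614.5, 21.5, 126.6]
tool_rot: [-3.125, 0.317, 0.001]
force: [-8.8, 1.5, 15.6]
width: -0.3
finger_force: 7.4
time: 18.6
tool_pos: [618.4, 20.7, 126.2]
tool_rot: [-3.125, 0.317, 0.001]
force: [-7.2, 1.6, 11.5]
width: -0.1
finger_force: 5.9
```

View pics/w7b.png

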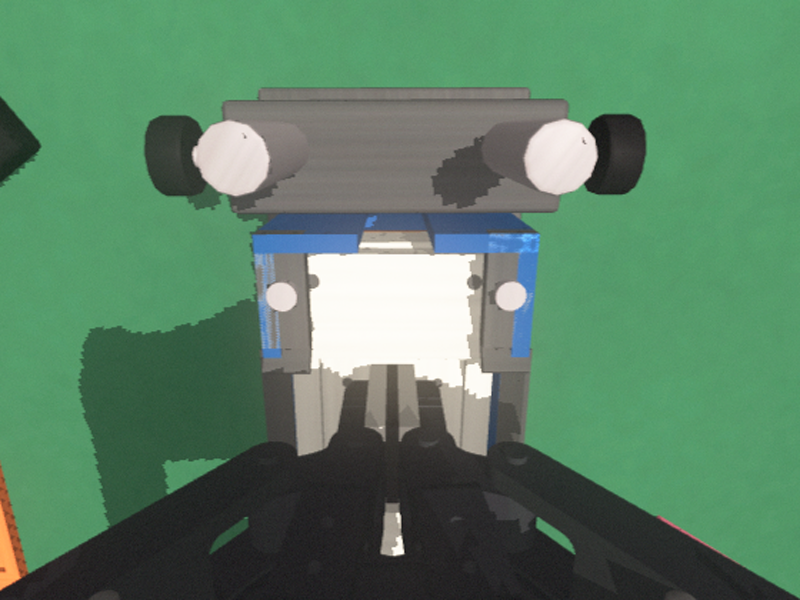

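The plate is under the lips and close to the back plate (row 253). Now the last few millimetres, by feel.

```bash
python3 -m jog '{"delta_pos":[[0.1,0,0],[0.1,0,0],[0,0,0]],"delta_rot":[[0,0,0],[0,0,0],[0,0,0]],"jaw":[0,0,0]}'
python3 -m jog '{"delta_pos":[[0.1,0,0],[0,0,0]],"delta_rot":[[0,0,0],[0,0,0]],"jaw":[0,0]}'
python3 -m jog '{"delta_pos":[[0.1,0,0],[0,0,0]],"delta_rot":[[0,0,0],[0,0,0]],"jaw":[0,0]}'
```

```text
time: 18.95
tool_pos: [620.2, 20.3, 126.2]
tool_rot: [-3.125, 0.317, 0.002]
force: [-7.2, 3.1, 12.9]
width: 0.0
finger_force: 5.9
time: 19.15
tool_pos: [621.1, 20.1, 126.2]
tool_rot: [-3.125, 0.316, 0.002]
force: [-8.3, 1.7, 12.1]
width: -0.2
finger_force: 5.9
time: 19.35
tool_pos: [622.0, 19.9, 126.2]
tool_rot: [-3.125, 0.317, 0.002]
force: [-8.0, 2.3, 11.9]
width: 0.3
finger_force: 5.9
```

```bash
python3 -m jog '{"delta_pos":[[0.1,0,0],[0,0,0]],"delta_rot":[[0,0,0],[0,0,0]],"jaw":[0,0]}'
python3 -m jog '{"delta_pos":[[0.1,0,0],[0,0,0]],"delta_rot":[[0,0,0],[0,0,0]],"jaw":[0,0]}'
python3 -m jog '{"delta_pos":[[0.1,0,0],[0,0,0]],"delta_rot":[[0,0,0],[0,0,0]],"jaw":[0,0]}'
```

```text
time: 19.55
tool_pos: [622.6, 19.8, 126.1]
tool_rot: [-3.125, 0.316, 0.004]
force: [-10.4, 2.1, 12.4]
width: 0.0
finger_force: 7.6
time: 19.75
tool_pos: [622.8, 19.8, 126.1]
tool_rot: [-3.125, 0.316, 0.007]
force: [-13.7, 1.9, 15.2]
width: -0.1
finger_force: 9.8
time: 19.95
tool_pos: [622.9, 19.8, 126.0]
tool_rot: [-3.125, 0.316, 0.011]
force: [-18.1, 2.2, 17.6]
width: 0.4
finger_force: 11.9
```

It's firmly against the back plate: total travel is 40.8 mm, as predicted, and the force climbs with no motion. Now I ease off and lift.

```bash
python3 -m jog '{"delta_pos":[[-0.15,0,0],[0,0,-0.1],[0,0,-0.1],[0,0,-0.1],[0,0,-0.1],[0,0,-0.2],[0,0,-0.5]],"delta_rot":[[0,0,0],[0,0,0],[0,0,0],[0,0,0],[0,0,0],[0,0,0],[0,0,0]],"jaw":[0,0,0,0,0,0,0]}'
python3 -m jog '{"delta_pos":[[0,0,-2],[0,0,-3],[-3,0,-3],[-4,0,0],[-4,0,0],[-2,0,0],[0,0,0],[0,0,0]],"delta_rot":[[0,0,0],[0,0,0],[0,0,0],[0,0,0],[0,0,0],[0,0,0],[0,0,0],[0,0,0]],"jaw":[0,0,0,0,0,0,0,0]}'
python3 - <<'E'
from h import *
s=arm.get_state(); Rt=cv2.Rodrigues(s['tool_rot'])[0]; print(s['tool_pos'],s['force'])
snap('wrist','w8')
a=cv2.imread('pics/w8.png'); cv2.imwrite('pics/w8b.png',cv2.resize(a,(800,600),interpolation=cv2.INTER_CUBIC))
z=load('w8');W=cloud(z);p=z['p'].astype(int);T=(W-s['tool_pos'])@Rt
V,U=np.mgrid[:420,:560]
m=(p.min(2)>110)&(W[...,2]>100)&(abs(T[...,1])<24)&(V<330); q=T[m]
print('z',np.median(W[m][:,2]))
for yy in (-20,-10,0,10,20):
    r=q[abs(q[:,1]-yy)<1.5]; print(yy,r[:,0].min().round(1),r[:,0].max().round(1))
E
```

```text
time: 20.65
tool_pos: [623.9, 19.3, 135.4]
tool_rot: [-3.125, 0.317, 0.003]
force: [-0.2, 0.5, -0.2]
width: -0.3
finger_force: 0.0
time: 21.45
tool_pos: [497.9, 45.1, 216.5]
tool_rot: [3.125, -0.317, 0.003]
force: [0.1, 0.0, 0.3]
width: 0.1
finger_force: 0.0
[497.92583374  45.09058601 216.50793326] [0.06970674 0.01674951 0.2623038 ]
z 129.92190285138585
-20 51.5 128.1
-10 51.5 128.1
0 51.5 128.2
10 49.3 128.2
20 49.2 128.2
```

View pics/w8b.png

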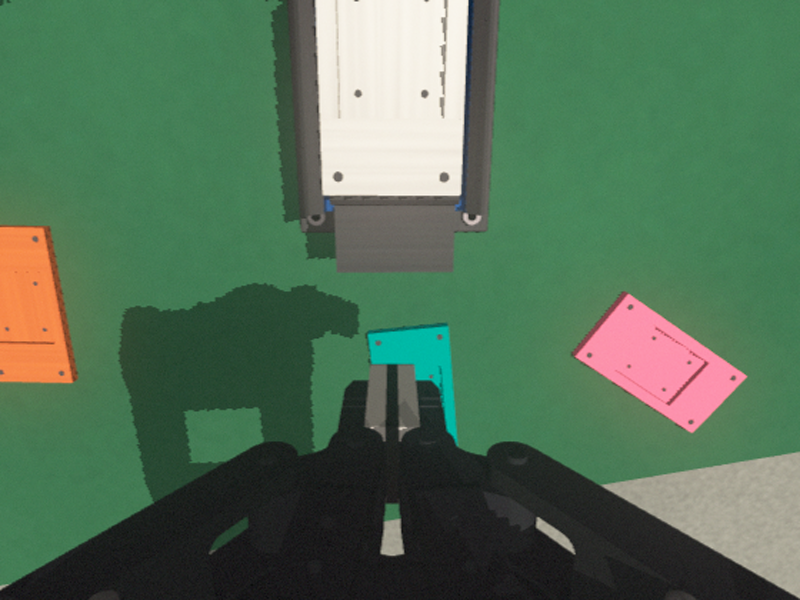

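The plate sits flush between the cheeks. Its rear edge (row 195) is where the original stack's edge was, and the sill is clear. One last check on the rim height before handing in.

```bash
python3 - <<'E'
from h import *
W=cloud(load('w8'))
r=[W[v,u,2].round(1) for v,u in [(95,240),(95,275),(95,310),(130,240),(130,275),(130,310),(30,228),(30,320)]]; print(r)
if abs(np.median(r)-133.2)<1.5: print(arm.sign_off())
E
```

```text
[np.float64(133.0), np.float64(132.3), np.float64(132.7), np.float64(132.4), np.float64(133.9), np.float64(132.2), np.float64(132.7), np.float64(132.9)]
the job is handed in; nothing more can be done
None
```

The aluminium plate is loaded as the new top plate, pocket up under the lips and home against the back plate, with the arm clear; the first grip slipped and was redone, and the job was handed in at about 21.5 s.

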